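Present a dye jar to the label reader

ROBOT

A 6-joint arm with a two-finger parallel gripper is mounted at the origin on the work surface. World frame = base frame: x ahead of the robot, y to its left, z up, the work surface at z = 0. Lengths are in mm, angles in rad, forces in N, time in s.
With the tool pointing down it reaches from about 275 to 750 mm from the base axis. Payload 10.2 kg.
Tool frame: the origin (TCP) lies at the very end of the fingers, on their centre line; the grasp point (between the pads) lies 19 mm behind it; z points along the fingers, y is the line along which they close (so a half turn about z gives the same grasp; the last joint's range is limited). The gripper opens to 85 mm and grips with 20 to 120 N. Pads are 22 mm wide; open, the fingers measure 114 mm over their backs; the gripper's body (76 mm by 85 mm) begins 54 mm behind the grasp point. The pads swing forward as they close: fully open they stand 13 mm farther back than shut.
Start: joints at [-1.381, 0.313, 1.498, -0, 1.331, -0.223], TCP at [210.605, -480.912, 231.294] pointing down, gripper open.
Joint ranges: [-2.94, 2.94], [-0.97, 2.17], [0.19, 2.56], [-1.23, 4.37], [0.02, 3.11], [-2.88, 2.88]. Speed limits (rad/s): [2.39, 2.39, 3.01, 3.14, 3.14, 3.14].

INTERFACE

Orientations are given as a unit quaternion [w, x, y, z].
In Python, from rig import ctrl, vision gives the robot as it stands. The module is installed in compiled form; this text tells all that it offers.
- The arm moves only by the tool play_rows, never from a script. Its arguments are lists of equal length, an entry for each row: "translation": the shift along the tool's x, y, z in m, a list of three; "rotation": the turn, a rotation vector about the tool's x, y, z in rad, a list of three; "gripper": the gripper's target within -1 to 1 (shut at 1, half-way at 0, fully open at -1). A call has 1 to 10 rows; each row is the pose to reach, as a shift and turn from the pose commanded when the call began, along the tool's axes at that moment; what a row does not reach only later rows make up. A row lasts 1/8 s, in which the tool goes at most 62.5 mm and 10.7 degrees, less where a joint would pass 70% of its speed; a pose out of reach is approached as far as the arm can. A call with a gripper value outside its range is refused whole. The fingers move at their own pace and stop on an object; "force" is the grip in N (left out, the last holds). Time passes only in rows, so rows that repeat a pose let the fingers close. It gives the time, the measured TCP pose, the force, the opening and the grip force at its end, in the units of the state.
- ctrl.sense(): the state, without advancing time (a new reading comes with each control period).
- vision.capture(name): name is "scene" or "top"; returns a dict with "pixels" (420x560x3 uint8, red, green, blue), "vfov" (degrees; the focal length in pixels is half the picture's height over the tangent of half this angle, whatever the lens; pixels are square), "cx", "cy" (the principal point, pixels), "rvec" (rotation vector, rad) and "tvec" (3), from world to camera coordinates, as OpenCV has them. Camera axes: x right, y down, z forward; pixel columns grow to the right and rows downward; lengths in mm; the calibration is good to about 2 mm. A picture is of the moment at which its call begins. There is no depth.
- ctrl.finish_job(): hands the job in; it is judged then, once.
The state is a dict: "time_s": time; "joints": joint angles; "dq": joint speeds; "tau": joint torques, N m; "eef_pos": TCP position; "ee_rot": TCP orientation; "force": force on the tool from outside, world axes, zero at the start; "wrist_torque": the same for the moment, N m; "grip_width": opening from 0.0 (shut) to 1.0 (fully open); "grip_force": force on a finger pad.
Only numpy, scipy, OpenCV 4.12 (cv2) and the standard library are available. Lean on these libraries where they do the work, as an engineer would, in place of code of your own. Each camera call takes 0.05 s, during which the arm holds its last target. There are 200 camera calls.

TASK

First check that the label reader's empty carriage runs freely: slide it all the way to the stop farthest from the reader, then through its full travel to the stop next to the reader, and leave it there. Then stand the tall straight-sided dye jar in the carriage's leaning rest, seated on its foot plate and lying back against the two strips, turned so that its label squarely faces the reader's window, lowering it in rather than dropping it. Let go, keep off the reader, and do not knock the jar over or disturb the other things on the bench.

Things in the scene. Friction and masses are not known exactly. Their poses are not given: they have to be found in the camera images.
- jar: Dye jar: upright grey cylinder 48 mm across, 90 mm high, with a black cap (45 mm across, 20 mm high) fixed on top: 110 mm in all, about 0.2 kg. In any of five places in the row nearest the robot, turned any way. Origin: centre of its underside; z up its axis; x out through the middle of its paper label (cream, dark bars, one side only, 80 degrees round, 20 to 70 mm up). Nothing else has a label.
- jar_label (a point): Middle of the jar's label, on its surface: 24 mm out along the jar's x and 45 mm up its axis.
- rest (a point): Leaning rest on carriage: foot plate 60 x 56 mm and two 48 mm strips. Origin: on the foot plate, 54 mm above the bench, where the centre of the jar's underside belongs. z: axis of a seated jar, up, leaning 30 degrees to the robot's side; y: level, to the reader; x: to the open side. Strips touch the jar 50 degrees either side of -x; it stays by its weight. Jar right: its x along this y.
- carriage (a joint): Travel of the carriage along its rails, m: 0 at the stop farthest from the reader, 0.16 at the stop next to the reader. Positive is along the rest's y. It stays where it is left; friction about 3 N.
- handle_top (a point): Centre of the top of the carriage's knob: an upright black cylinder 18 mm across and 34 mm high on a 12 mm post, its top 88 mm above the bench, 54 mm above the carriage plate. It stands at the carriage's end away from the reader, 75 mm from the rest's origin along the rest's -y.
- station: Fixed station: aluminium base plate 100 x 410 mm, two rods, a 28 mm high end block at each end, and the carriage (plate 90 x 130 mm, top 34 mm above the bench). Origin: on the bench below the middle of the rest's travel; y along the rails towards the reader; x square to them, away from the robot. Base plate reaches from y = -192 to +218 mm.
- reader: The label reader: a grey block 70 mm (x) by 55 mm (y) and 100 mm high, standing on the base plate at the +y end of the station (top 110 mm above the bench), with a dark window on its face towards the carriage. Origin: bottom centre of that face; axes as the station's.
- reader_window (a point): Middle of the reader's window, 86 mm above the bench; it looks along the station's -y. With the carriage at the reader's stop the axis of the rest is 75 mm from it.
- bottle: Bystander: white bottle, 38 mm across, 125 mm tall, no label. Origin at its underside.
- squat_jar: Bystander: squat amber jar with a metal lid, 62 mm across, 53 mm tall. Origin at its underside.
- burnisher: Bystander: turned wooden edge burnisher standing on its 48 mm foot, 90 mm tall. Origin at its underside.
- tin: Bystander: plain steel tin, 54 mm across, 70 mm tall. Origin at its underside.
- jar_lid: Bystander: black lid lying flat, 42 mm across, 12 mm thick, between the front row and the station. Origin at its underside.
- driver: Bystander: screwdriver lying behind the station, along its own x. Origin at its underside.
- phone: Bystander: phone in a yellow case, 75 mm by 150 mm by 11 mm, lying to the left of the station. Origin at its underside.
There are look-alikes about, which are no part of the job. Leave any blue, green or pink look-alike of the jar alone.

How it is judged (in metres and radians):
On the way, in this order (a step that is already met when the one before it is completed fails the run):
1. the empty carriage is at the stop farthest from the reader (value of joint carriage below 0.006 m and distance between jar and rest above 0.08 m), for 0.1 s.
2. the carriage, still empty, is at the stop next to the reader (value of joint carriage above 0.154 m and distance between jar and rest above 0.08 m), for 0.1 s.
At the end, for the whole second after the job is handed in: Carriage within 8 mm of the stop next to the reader. Jar in the rest: its underside's centre within 7 mm of the rest's origin in x and y and under 6 mm above the foot plate, its axis within 7 degrees of the rest's, its label facing the reader within 15 degrees, at rest (value of joint carriage above 0.152 m and x of jar in the frame of rest between -0.007 and 0.007 m and y of jar in the frame of rest between -0.007 and 0.007 m and z of jar in the frame of rest below 0.006 m and angle between the z axis of jar and the z axis of rest, either way round below 0.12 rad and angle between the x axis of jar and the y axis of rest, either way round below 0.26 rad and y of jar_label in the frame of rest above 0.012 m and linear speed of jar below 0.02 m/s and angular speed of jar below 0.2 rad/s); the robot touches nothing.
It fails at once if the jar is knocked over (angle between jar's own z axis and vertical above 1.1 rad).
It fails at once if the jar is dropped into the rest from more than 15 mm above its foot plate (z of jar in the frame of rest between 0.015 and 0.12 m and x of jar in the frame of rest between -0.02 and 0.02 m and y of jar in the frame of rest between -0.02 and 0.02 m and contact force between the fingers and jar below 0.05 N).
It fails at once if the reader is pushed by the robot or the jar with more than 4 N (contact force between any of the fingers, the arm, jar and reader above 4 N).
It fails at once if another thing on the bench is moved by more than 25 mm (distance of any of bottle, squat_jar, burnisher, tin, jar_lid, driver, phone from where it was at the start of the episode above 0.025 m).
It fails at once if another thing on the bench is tipped over (angle between any of bottle, squat_jar, burnisher, tin, jar_lid, driver, phone's own z axis and vertical above 0.5 rad).
It also fails if it takes over 64 s, if anything falls off the work surface, if the arm or the gripper's body presses on something with over 40 N, if the wrist force passes 120 N, or if a joint passes its speed limit or range.

## Working session

There is one attempt and no reset: what is moved stays moved. The work goes in short steps, Python scripts to look and compute and a tool call to move; the robot and the scene stay as the last step left them, time stands still between calls to the robot, and variables do not carry over. Pictures are saved under pics/ and viewed, at most 10 in all, crops included, and the job is handed in when it is done.

Besides the shell and the picture viewer there is one more tool, called after ">>>" by a JSON object that holds its "method" and its "body". play_rows: Moves the arm, as the interface text tells. Its arguments: {"type":"object","properties":{"translation":{"type":"array"},"rotation":{"type":"array"},"gripper":{"type":"array"},"force":{"type":"number"}},"required":["translation","rotation","gripper"]}

```bash
mkdir -p pics; cat > h.py <<'E'
import numpy as np, cv2
from rig import ctrl, vision
from scipy.spatial.transform import Rotation as R
def cap(n):
    d=vision.capture(n); im=np.array(d["pixels"]); f=im.shape[0]/2/np.tan(np.radians(d["vfov"])/2)
    K=np.array([[f,0,d["cx"]],[0,f,d["cy"]],[0,0,1.]]); return im,K,np.array(d["rvec"],float).ravel(),np.array(d["tvec"],float).ravel()
def save(im,name): cv2.imwrite("pics/"+name,cv2.cvtColor(im,cv2.COLOR_RGB2BGR))
def ray(c,u,v):
    _,K,r,t=c; M=cv2.Rodrigues(r)[0]; o=-M.T@t; d=M.T@np.linalg.inv(K)@np.array([u,v,1.]); return o,d
def onz(c,u,v,z):
    o,d=ray(c,u,v); return o+d*(z-o[2])/d[2]
def proj(c,P): return cv2.projectPoints(np.array(P,float).reshape(-1,1,3),c[2],c[3],c[1],None)[0].reshape(-1,2)
E
python3 - <<'E'
from h import *
for n in("scene","top"):
    c=cap(n); save(c[0],n+"0.png"); print(n,c[1].round(1).tolist(),ray(c,280,210)[0].round(0),onz(c,280,210,0).round(0))
s=ctrl.sense(); print({k:np.round(v,3).tolist() for k,v in s.items()})
E
```

```text
scene [[399.3, 0.0, 274.9], [0.0, 399.3, 209.3], [0.0, 0.0, 1.0]] [ 784. -346.  756.] [556. 100.   0.]
top [[508.3, 0.0, 280.3], [0.0, 508.3, 209.7], [0.0, 0.0, 1.0]] [ 355.   46. 1254.] [566.  46.   0.]
{'time_s': 0.1, 'joints': [-1.381, 0.313, 1.498, 0.0, 1.331, -0.223], 'dq': [-0.0, -0.001, -0.003, -0.001, 0.0, 0.001], 'tau': [0.003, -41.29, -26.014, -0.0, 0.003, 0.0], 'eef_pos': [210.566, -480.686, 230.786], 'ee_rot': [-0.001, 0.979, 0.205, 0.0], 'force': [-0.281, -0.042, 0.108], 'wrist_torque': [-0.011, 0.002, -0.011], 'grip_force': 0.0, 'grip_width': 1.002}
```

View pics/top0.png

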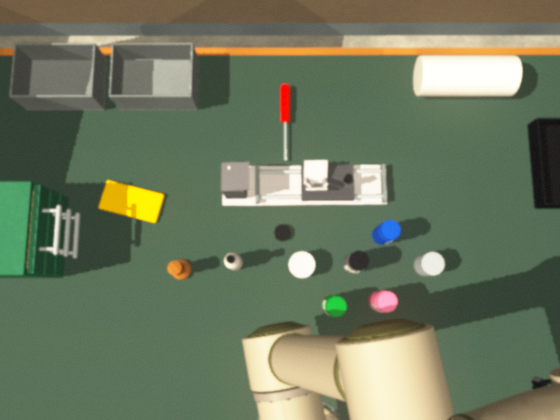

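View pics/scene0.png

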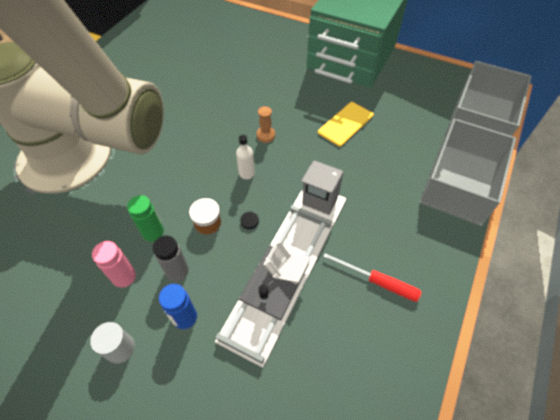

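The top view shows the station with the reader at its left (235,180), the knob at (348,179) and the jar's black cap at (357,262). Its neighbours are blue (387,232), green (335,306) and pink (384,301). In the scene view the jar cap is at (167,248), the knob at (264,290) and the reader at (322,190).

```bash
python3 - <<'E'
from h import *
t=cv2.imread("pics/top0.png"); s=cv2.imread("pics/scene0.png")
a=cv2.resize(t[150:320,215:455],None,fx=3.3,fy=3.3,interpolation=cv2.INTER_CUBIC)
cv2.imwrite("pics/ta.png",a)
b=cv2.resize(s[155:365,135:350],None,fx=2.8,fy=2.8,interpolation=cv2.INTER_CUBIC); print(a.shape,b.shape)
cv2.imwrite("pics/sa.png",b)
E
```

```text
(561, 792, 3) (588, 602, 3)
```

View pics/ta.png

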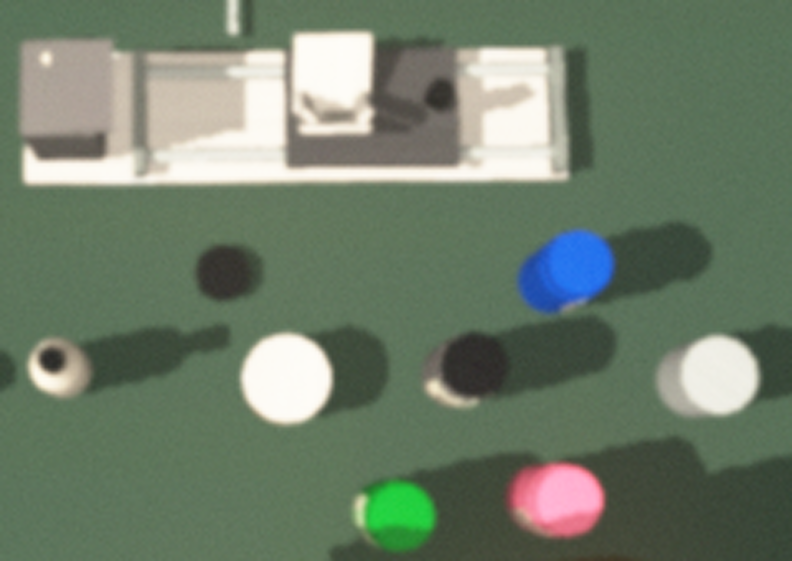

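View pics/sa.png

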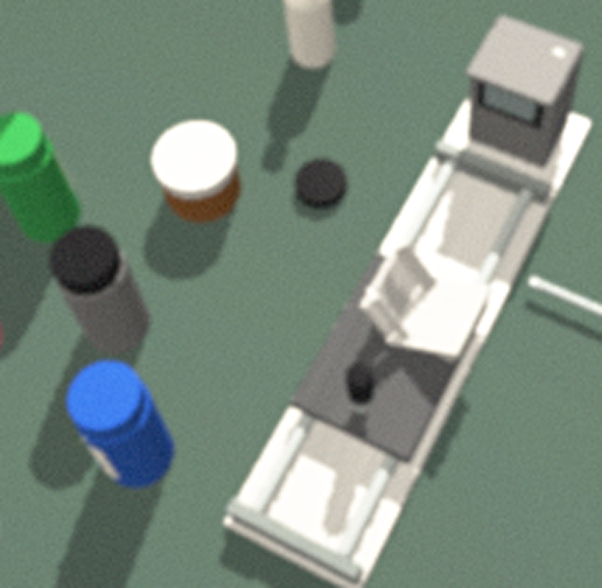

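The top crop shows the label as a cream sliver at the jar's robot side around (455,398), so it faces about -x. The base plate's front edge runs from (22,184) to (568,180), with the knob at (440,94). Next I'll measure these.

```bash
python3 - <<'E'
from h import *
c=cap("top"); im=c[0].astype(int); g=im.sum(2)
sc=cap("scene"); gs=sc[0].astype(int).sum(2)
px=lambda u,v:(u/3.3+215-.35,v/3.3+150-.35)
def blob(g,x0,x1,y0,y1,th):
    m=(g[y0:y1,x0:x1]<th).astype(np.uint8); n,l,s,ce=cv2.connectedComponentsWithStats(m); i=1+s[1:,4].argmax(); return ce[i]+[x0,y0],s[i]
for nm,w in (("cap",(340,372,248,276)),("knob",(341,355,172,186))):
    ce,s=blob(g,*w,160 if nm=="cap" else 110); print("top",nm,ce.round(1),s,onz(c,*ce,110 if nm=="cap" else 88).round(1))
for nm,w in (("cap",(150,185,234,262)),("knob",(256,272,280,292))):
    ce,s=blob(gs,*w,130); print("scene",nm,ce.round(1),s,onz(sc,*ce,110 if nm=="cap" else 88).round(1))
L=[onz(c,*px(*p),10).round(1) for p in ((22,184),(568,180))]; print("plate front corners",L)
d=L[0]-L[1]; print("len",np.linalg.norm(d),"yaw deg",np.degrees(np.arctan2(-d[0],d[1])))
P=onz(c,*blob(g,340,372,248,276,160)[0],110); 
print("base proj",proj(c,[[P[0],P[1],0],[P[0],P[1],45]]).round(1))
# label pixels (cream)
r=im[255:285,335:375]; m=(r[...,0]-r[...,2]>25)&(r.sum(2)>330); ys,xs=np.nonzero(m); print([(x+335,y+255,tuple(r[y,x])) for y,x in zip(ys,xs)])
big=cv2.resize(c[0][240:290,325:385],None,fx=10,fy=10,interpolation=cv2.INTER_CUBIC); save(big,"jar.png")
E
```

```text
top cap [359.1 260.1] [ 10   4  19  17 265] [ 433.2 -131.9  110. ]Traceback (most recent call last):
  File "<stdin>", line 8, in <module>
  File "<stdin>", line 6, in blob
ValueError: attempt to get argmax of an empty sequence
```

```bash
python3 - <<'E'
from h import *
c=cap("top"); im=c[0].astype(int); g=im.sum(2)
sc=cap("scene"); gs=sc[0].astype(int).sum(2)
px=lambda u,v:(u/3.3+215-.35,v/3.3+150-.35)
def blob(g,x0,x1,y0,y1):
    w=g[y0:y1,x0:x1]; th=w.min()+60
    n,l,s,ce=cv2.connectedComponentsWithStats((w<th).astype(np.uint8)); i=1+s[1:,4].argmax(); return ce[i]+[x0,y0],s[i],th
for n,C,G,ws in(("top",c,g,((340,372,248,276),(343,354,173,185))),("scene",sc,gs,((150,185,234,262),(256,272,280,292)))):
  for nm,w in zip(("cap","knob"),ws):
    ce,s,th=blob(G,*w); print(n,nm,ce.round(1),s,th,onz(C,*ce,110 if nm=="cap" else 88).round(1))
L=[onz(c,*px(*p),10).round(1) for p in ((22,184),(568,180))]; print("plate front corners",L)
d=L[0]-L[1]; print("len",np.linalg.norm(d),"yaw deg",np.degrees(np.arctan2(-d[0],d[1])))
big=cv2.resize(c[0][240:290,325:385],None,fx=10,fy=10,interpolation=cv2.INTER_CUBIC); save(big,"jar.png")
r=im[262:280,338:372]; m=(r[...,0]-r[...,2]>20)&(r.sum(2)>300); 
print(262,338);print("\n".join("".join("#" if v else "." for v in q) for q in m))
E
```

```text
top cap [359.9 260. ] [ 10   3  22  19 318] 187 [ 433.3 -133.7  110. ]
top knob [347.8 178.5] [ 1  2  8  8 51] 201 [ 626.  -113.9   88. ]
scene cap [168.6 254.9] [ 8 13 19 13 76] 114 [ 452.9 -142.6  110. ]
scene knob [263.1 288.9] [ 3  5 10  7 44] 181 [ 631.8 -115.3   88. ]
plate front corners [array([575.7, 191.4,  10. ]), array([ 578.6, -220. ,   10. ])]
len 411.4102210689472 yaw deg 0.40387702613902837
262 338
..................................
..................................
.......##.........................
......#####.......................
......#####.......................
......######......................
......#######.....................
.......########...................
........#########.................
..........#########.#.............
...........#########..............
..............##.#................
..................................
..................................
..................................
..................................
..................................
..................................
```

View pics/jar.png

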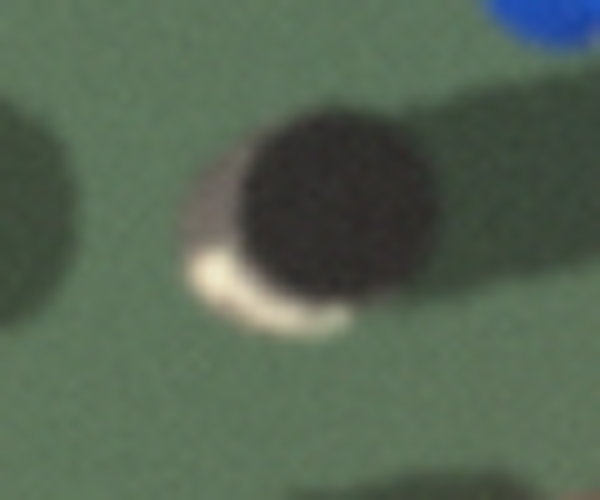

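The crop shows the cap centre at crop (339,205), pixel (358.4,260.0). The label spans from its sharp left edge near (188,252) to about (350,315), where the cap may hide it. I'll intersect the label pixels with the jar cylinder.

```bash
python3 - <<'E'
from h import *
c=cap("top"); P=onz(c,358.4,260.0,110); print("jar",P.round(1))
im=c[0].astype(int)
def cyl(u,v,r=24):
    o,d=ray(c,u,v); e=o[:2]-P[:2]; a=d[:2]@d[:2]; b=e@d[:2]; q=e@e-r*r; D=b*b-a*q
    if D<0: return None
    s=(-b-D**.5)/a; X=o+s*d; return np.degrees(np.arctan2(X[1]-P[1],X[0]-P[0]))%360,X[2]
pts=[]
for v in range(255,276):
  for u in range(338,372):
    p=im[v,u]; lab=p[0]-p[2]>20 and p.sum()>300
    k=cyl(u,v)
    if k and 5<k[1]<90: pts.append((round(k[0]),round(k[1]),int(lab),p.sum(),p[0]-p[2]))
pts.sort()
for q in pts:
    if 90<q[0]<290 : print(*q,end=" | ")
print(proj(c,[[P[0],P[1],0],[P[0],P[1],110]]).round(1))
E
```

```text
jar [ 433.3 -130.4  110. ]
91 80 0 329 15 | 93 23 0 314 14 | 93 61 0 323 15 | 96 42 0 325 16 | 96 79 0 317 13 | 98 21 0 314 11 | 98 59 0 336 15 | 101 39 0 351 16 | 101 76 0 337 16 | 104 17 0 345 16 | 104 56 1 389 23 | 106 34 1 419 28 | 106 72 0 408 20 | 108 87 1 403 23 | 109 12 0 386 18 | 109 51 1 497 35 | 111 28 1 498 32 | 111 66 1 540 35 | 113 81 1 522 29 | 114 44 1 599 41 | 116 59 1 642 38 | 117 21 1 525 35 | 118 74 1 617 37 | 119 36 1 628 43 | 120 88 1 498 29 | 121 51 1 671 35 | 122 12 1 469 30 | 123 65 1 654 35 | 124 27 1 583 39 | 125 79 1 571 34 | 126 41 1 638 41 | 129 55 1 644 40 | 130 16 1 483 31 | 131 68 1 613 37 | 132 30 1 557 42 | 133 81 1 560 31 | 134 43 1 577 39 | 136 56 1 595 41 | 138 16 1 432 31 | 138 68 1 598 38 | 140 29 1 462 35 | 141 80 1 552 34 | 142 42 1 506 39 | 144 53 1 571 40 | 146 13 1 388 21 | 147 65 1 578 38 | 149 24 1 425 30 | 149 75 1 560 35 | 151 35 1 491 34 | 152 85 1 510 30 | 154 46 1 533 39 | 156 56 1 579 38 | 159 13 1 394 21 | 159 65 1 580 35 | 162 23 1 434 28 | 162 73 1 573 34 | 165 31 1 464 29 | 165 81 1 534 32 | 168 38 1 513 35 | 168 88 1 462 28 | 172 44 1 534 33 | 176 48 1 509 32 | 182 49 1 484 29 | 190 40 1 462 24 | [[351.6 263.1]
 [358.4 260. ]]
```

```bash
cat >> h.py <<'E'
def Rt(phi,tilt=0):  # tool: x at angle phi (deg), pointing down; tilt deg leans axis like the rest (tool z -> +x world)
    Rd=R.from_matrix(np.array([[1,0,0],[0,-1,0],[0,0,-1.]]))
    return R.from_euler('y',-tilt,degrees=True)*R.from_euler('z',phi,degrees=True)*Rd
def go(p,Rtgt):
    s=ctrl.sense(); q=s["ee_rot"]; Rc=R.from_quat([q[1],q[2],q[3],q[0]])
    print("now",np.round(s["eef_pos"],1),"f",np.round(s["force"],1),"t",round(s["time_s"],2),"w",round(s["grip_width"],3),"| shift m",np.round(Rc.inv().apply(np.array(p)-s["eef_pos"])/1000,4).tolist(),"rot",np.round((Rc.inv()*Rtgt).as_rotvec(),4).tolist())
E
python3 -c "
from h import *
print(Rt(0,30).apply([0,0,1])); go([627,-114,190],Rt(0))"
```

```text
[ 0.5        0.        -0.8660254]
now [ 210.6 -480.9  231.2] f [0.2 0.3 0.5] t 0.35 w 1.0 | shift m [0.5286, -0.169, 0.0412] rot [-0.0003, 0.0, 0.4128]
```

>>> {"method": "play_rows", "body": {"translation": [[0.5286,-0.169,0.041],[0.5286,-0.169,0.041],[0.5286,-0.169,0.041],[0.5286,-0.169,0.041],[0.5286,-0.169,0.041],[0.5286,-0.169,0.041],[0.5286,-0.169,0.041],[0.5286,-0.169,0.041],[0.5286,-0.169,0.041],[0.5286,-0.169,0.041]], "rotation": [[0,0,0.413],[0,0,0.413],[0,0,0.413],[0,0,0.413],[0,0,0.413],[0,0,0.413],[0,0,0.413],[0,0,0.413],[0,0,0.413],[0,0,0.413]], "gripper": [0.06,0.06,0.06,0.06,0.06,0.06,0.06,0.06,0.06,0.06], "force": 30}}

```text
time_s: 1.6
eef_pos: [628.6, -110.9, 189.0]
ee_rot: [-0.0, 1.0, 0.002, -0.0]
force: [-0.4, -0.8, 0.5]
grip_width: 0.468
grip_force: 0.0
```

```bash
python3 -c "
from h import *
go([627,-114,60],Rt(0.4))
c=cap('scene'); save(cv2.resize(c[0][140:380,140:400],None,fx=2.4,fy=2.4,interpolation=2),'k1.png')"
```

```text
now [ 628.6 -110.9  189. ] f [-0.4 -0.8  0.5] t 1.6 w 0.468 | shift m [-0.0015, 0.0032, 0.129] rot [-0.0009, 0.001, -0.0029]
```

View pics/k1.png

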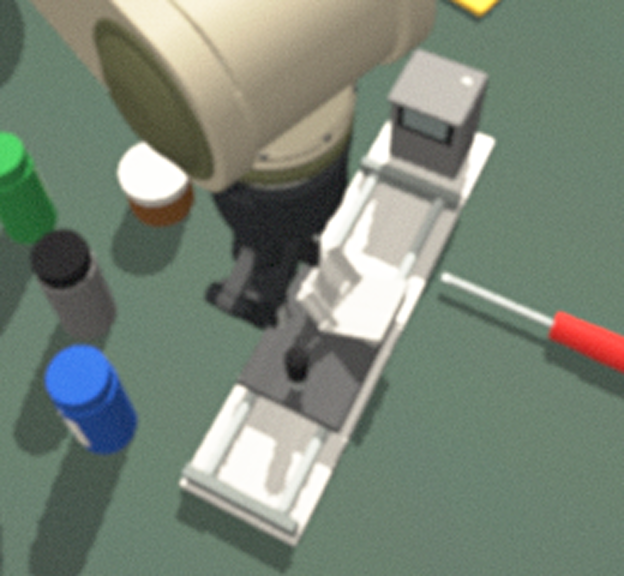

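The gripper hangs over the station above the knob (297,365), with the fingers at (250,300). Everything is clear, so I'll descend and grip the knob.

>>> {"method": "play_rows", "body": {"translation": [[-0.0015,0.003,0.04],[-0.0015,0.003,0.08],[-0.0015,0.003,0.11],[-0.0015,0.003,0.129],[-0.0015,0.003,0.129],[-0.0015,0.003,0.129],[-0.0015,0.003,0.129],[-0.0015,0.003,0.129]], "rotation": [[0,0,0],[0,0,0],[0,0,0],[0,0,0],[0,0,0],[0,0,0],[0,0,0],[0,0,0]], "gripper": [0.06,0.06,0.06,0.06,0.06,0.7,0.7,0.7], "force": 20}}

```text
time_s: 2.65
eef_pos: [626.1, -117.3, 62.9]
ee_rot: [0.0, 1.0, -0.0, 0.001]
force: [-1.7, 0.4, 7.0]
grip_width: 0.204
grip_force: 20.9
```

>>> {"method": "play_rows", "body": {"translation": [[0,0.01,0],[0,0.02,0],[0,0.03,0],[0,0.04,0],[0,0.05,0],[0,0.057,0],[0,0.062,0],[0,0.066,0],[0,0.066,0]], "rotation": [[0,0,0],[0,0,0],[0,0,0],[0,0,0],[0,0,0],[0,0,0],[0,0,0],[0,0,0],[0,0,0]], "gripper": [0.7,0.7,0.7,0.7,0.7,0.7,0.7,0.7,0.7]}}

```text
time_s: 3.78
eef_pos: [626.7, -181.7, 62.9]
ee_rot: [-0.001, 1.0, 0.0, 0.002]
force: [2.1, 8.4, 5.5]
grip_width: 0.2
grip_force: 21.1
```

>>> {"method": "play_rows", "body": {"translation": [[0,0.003,0],[0,0.005,0],[0,0.005,0]], "rotation": [[0,0,0],[0,0,0],[0,0,0]], "gripper": [0.7,0.7,0.7]}}

```text
time_s: 4.15
eef_pos: [626.6, -181.8, 62.8]
ee_rot: [-0.004, 1.0, 0.001, 0.001]
force: [1.0, 30.1, 11.6]
grip_width: 0.198
grip_force: 22.8
```

At the stop (y = -181.8). Now the full travel the other way.

>>> {"method": "play_rows", "body": {"translation": [[0,-0.015,0],[0,-0.035,0],[0,-0.055,0],[0,-0.075,0],[0,-0.095,0],[0,-0.115,0],[0,-0.135,0],[0,-0.15,0],[0,-0.16,0],[0,-0.167,0]], "rotation": [[0,0,0],[0,0,0],[0,0,0],[0,0,0],[0,0,0],[0,0,0],[0,0,0],[0,0,0],[0,0,0],[0,0,0]], "gripper": [0.7,0.7,0.7,0.7,0.7,0.7,0.7,0.7,0.7,0.7]}}

```text
time_s: 5.4
eef_pos: [625.3, -21.3, 62.9]
ee_rot: [0.001, 1.0, 0.0, 0.0]
force: [-7.9, -26.7, 11.8]
grip_width: 0.202
grip_force: 23.4
```

>>> {"method": "play_rows", "body": {"translation": [[0,-0.003,0],[0,-0.006,0],[0,-0.006,0],[0,-0.006,0]], "rotation": [[0,0,0],[0,0,0],[0,0,0],[0,0,0]], "gripper": [0.7,0.7,0.7,0.7]}}

```text
time_s: 5.9
eef_pos: [625.4, -21.3, 62.8]
ee_rot: [0.005, 1.0, -0.001, -0.0]
force: [-9.8, -29.5, 9.0]
grip_width: 0.199
grip_force: 23.1
```

>>> {"method": "play_rows", "body": {"translation": [[0,0.006,0],[0,0.006,0],[0,0.006,0],[0,0.006,0],[0,0.006,-0.05],[0,0.006,-0.1],[0,0.006,-0.18],[0,0.006,-0.18],[0,0.006,-0.18]], "rotation": [[0,0,0],[0,0,0],[0,0,0],[0,0,0],[0,0,0],[0,0,0],[0,0,0],[0,0,0],[0,0,0]], "gripper": [0.7,0.0,0.0,0.0,-0.5,-0.5,-0.5,-0.5,-0.5]}}

```text
time_s: 7.02
eef_pos: [625.9, -20.9, 242.3]
ee_rot: [0.0, 1.0, 0.0, 0.001]
force: [-0.4, 0.1, -0.4]
grip_width: 0.749
grip_force: 0.0
```

```bash
python3 -c "
from h import *
go([433.3,-130.4,240],Rt(59))"
```

```text
now [625.9 -20.9 242.3] f [-0.4  0.1 -0.4] t 7.03 w 0.749 | shift m [-0.1926, 0.1095, 0.0019] rot [0.0017, -0.0018, -1.0297]
```

>>> {"method": "play_rows", "body": {"translation": [[-0.193,0.11,0.002],[-0.193,0.11,0.002],[-0.193,0.11,0.002],[-0.193,0.11,0.002],[-0.193,0.11,0.002],[-0.193,0.11,0.002],[-0.193,0.11,0.002],[-0.193,0.11,0.002]], "rotation": [[0.002,-0.002,-1.03],[0.002,-0.002,-1.03],[0.002,-0.002,-1.03],[0.002,-0.002,-1.03],[0.002,-0.002,-1.03],[0.002,-0.002,-1.03],[0.002,-0.002,-1.03],[0.002,-0.002,-1.03]], "gripper": [-0.5,-0.5,-0.5,-0.5,-0.5,-0.5,-0.5,-0.5]}}

```text
time_s: 8.02
eef_pos: [432.3, -130.8, 238.5]
ee_rot: [-0.002, 0.871, 0.492, -0.001]
force: [-0.1, 0.7, -0.4]
grip_width: 0.747
grip_force: 0.0
```

```bash
python3 -c "
from h import *
go([433.3,-130.4,66],Rt(59))
c=cap('scene'); g=cap('top')
# cap centre by scene: fit circle-ish; carriage check: knob in top
im=g[0].astype(int).sum(2)
P=proj(c,[[433.3,-130.4,110]]); print(P)
save(cv2.resize(c[0][140:380,90:400],None,fx=2.4,fy=2.4,interpolation=2),'j1.png')"
```

```text
now [ 432.3 -130.8  238.5] f [-0.1  0.7 -0.4] t 8.03 w 0.747 | shift m [0.001, 0.0014, 0.1725] rot [-0.0041, 0.0007, -0.0018]
[[163.73428395 245.30092171]]
```

View pics/j1.png

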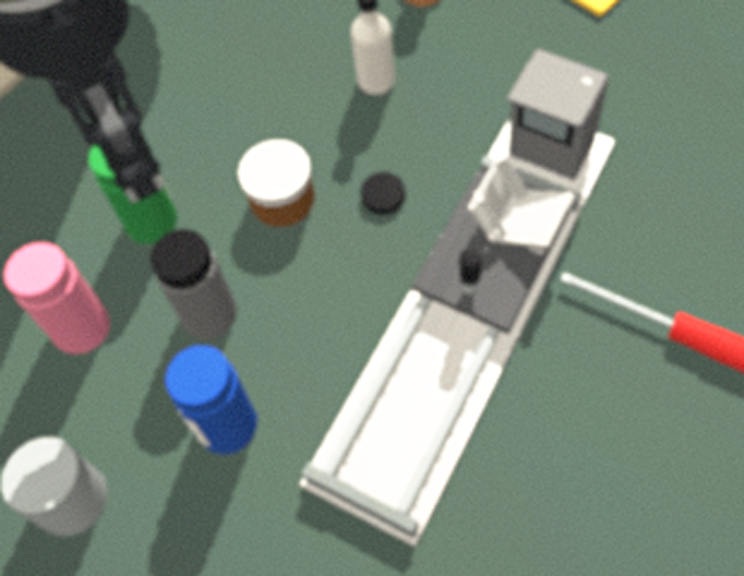

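The carriage is against the stop by the reader, and the knob is at crop (471,266). The cap top centres at about crop (182,257), 2 px from the prediction, so I'll shift about 2 mm and grasp.

>>> {"method": "play_rows", "body": {"translation": [[0.001,0,0.05],[0.001,0,0.1],[0.001,0,0.14],[0.001,0,0.16],[0.001,0,0.172],[0.001,0,0.172],[0.001,0,0.172],[0.001,0,0.172],[0.001,0,0.172],[0.001,0,0.172]], "rotation": [[-0.004,0,0],[-0.004,0,0],[-0.004,0,0],[-0.004,0,0],[-0.004,0,0],[-0.004,0,0],[-0.004,0,0],[-0.004,0,0],[-0.004,0,0],[-0.004,0,0]], "gripper": [-0.5,-0.5,-0.5,-0.5,-0.5,-0.5,-0.2,0,0.2,0.2], "force": 40}}

```text
time_s: 9.38
eef_pos: [433.1, -130.3, 68.4]
ee_rot: [0.002, 0.87, 0.492, 0.001]
force: [-0.7, 0.6, 6.0]
grip_width: 0.548
grip_force: 40.7
```

```bash
python3 -c "
from h import *
go([433.3,-130.4,66],Rt(59)); s=ctrl.sense(); print(s['grip_force'])"
```

```text
now [ 433.1 -130.3   68.4] f [-0.7  0.6  6. ] t 9.38 w 0.548 | shift m [0.0, 0.0002, 0.0024] rot [0.0035, 0.0007, 0.0]
40.72483420372009
```

>>> {"method": "play_rows", "body": {"translation": [[0,0,-0.03],[0,0,-0.09],[0,0,-0.15],[0,0,-0.18],[0,0,-0.18]], "rotation": [[0,0,0],[0,0,0],[0,0,0],[0,0,0],[0,0,0]], "gripper": [0.2,0.2,0.2,0.2,0.2]}}

```text
time_s: 10.0
eef_pos: [433.0, -130.1, 249.1]
ee_rot: [0.003, 0.87, 0.492, 0.001]
force: [-0.5, 0.0, -2.8]
grip_width: 0.545
grip_force: 42.4
```

```bash
python3 -c "
from h import *
print(ctrl.sense()['grip_width'])
go([560.3,53.5,190],R.from_euler('z',.4,degrees=True)*Rt(0,30))"
```

```text
0.5445028397366513
now [ 433.  -130.1  249.1] f [-0.5  0.  -2.8] t 10.0 w 0.545 | shift m [0.223, 0.0143, 0.059] rot [-0.2619, 0.4744, 1.0]
```

>>> {"method": "play_rows", "body": {"translation": [[0.03,0.002,0.0],[0.06,0.004,0.0],[0.09,0.006,0.01],[0.12,0.008,0.02],[0.15,0.01,0.03],[0.18,0.012,0.04],[0.205,0.013,0.05],[0.223,0.0143,0.059],[0.223,0.0143,0.059],[0.223,0.0143,0.059]], "rotation": [[-0.033,0.059,0.125],[-0.065,0.119,0.25],[-0.098,0.178,0.375],[-0.131,0.237,0.5],[-0.164,0.296,0.625],[-0.196,0.356,0.75],[-0.229,0.415,0.875],[-0.262,0.4744,1.0],[-0.262,0.4744,1.0],[-0.262,0.4744,1.0]], "gripper": [0.2,0.2,0.2,0.2,0.2,0.2,0.2,0.2,0.2,0.2]}}

```text
time_s: 11.25
eef_pos: [559.2, 53.5, 187.7]
ee_rot: [-0.002, 0.967, 0.004, 0.256]
force: [-0.8, -0.1, -1.4]
grip_width: 0.545
grip_force: 42.4
```

```bash
python3 -c "
from h import *
go([560.3,53.5,190],R.from_euler('z',.4,degrees=True)*Rt(0,30))
c=cap('scene'); t=cap('top')
a=cv2.resize(c[0][130:310,200:380],None,fx=2.2,fy=2.2,interpolation=2);b=cv2.resize(t[0][120:300,200:380],None,fx=2.2,fy=2.2,interpolation=2)
save(np.hstack([a,b]),'p1.png')"
```

```text
now [559.2  53.5 187.7] f [-0.8 -0.1 -1.4] t 11.25 w 0.545 | shift m [0.002, 0.0, -0.0014] rot [-0.0022, 0.0057, 0.0008]
```

View pics/p1.png

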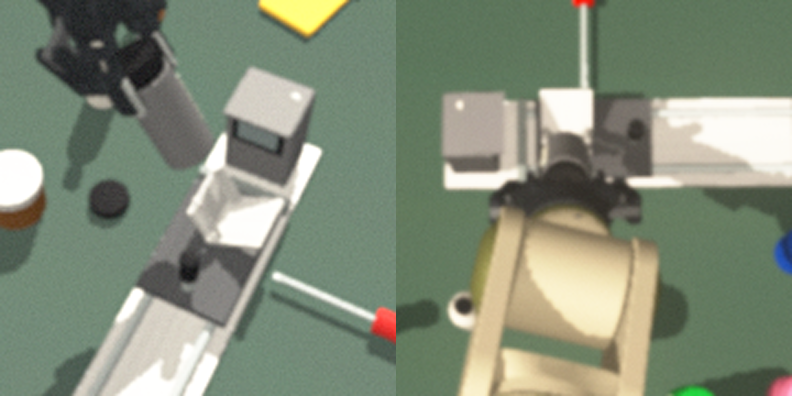

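Left half: the held jar leans at (175,110), above the rest at (225,210), with its label turned to the reader and out of sight. Right half: the jar at (570,150) lines up with the rest's foot plate (567,115). Now compute the lowering.

```bash
cat >> h.py <<'E'
O=np.array([626,53.5,54.]); RR=R.from_euler('z',.4,degrees=True)*Rt(0,30); u=-RR.apply([0,0,1]); xr=RR.apply([1,0,0])
def rest(d,e): go(O+(68.4+d)*u+e*xr,RR)
E
python3 -c "
from h import *
rest(12,3); print(xr); rest(1,2)"
```

```text
now [559.6  53.1 188.4] f [ 0.3 -0.1 -1.4] t 11.35 w 0.542 | shift m [-0.0064, 0.0002, 0.0692] rot [-0.0016, 0.0041, -0.0006]
[0.8660043  0.00604595 0.5       ]
now [559.6  53.1 188.4] f [ 0.3 -0.1 -1.4] t 11.35 w 0.542 | shift m [-0.0074, 0.0002, 0.0802] rot [-0.0016, 0.0041, -0.0006]
```

>>> {"method": "play_rows", "body": {"translation": [[-0.002,0,0.02],[-0.003,0,0.04],[-0.005,0,0.055],[-0.006,0,0.065],[-0.006,0,0.069],[-0.006,0,0.069]], "rotation": [[0,0.004,0],[0,0.004,0],[0,0.004,0],[0,0.004,0],[0,0.004,0],[0,0.004,0]], "gripper": [0.2,0.2,0.2,0.2,0.2,0.2]}}

```text
time_s: 12.1
eef_pos: [594.0, 53.2, 135.4]
ee_rot: [-0.001, 0.963, 0.003, 0.269]
force: [-26.3, -0.2, 56.6]
grip_width: 0.545
grip_force: 78.6
```

```bash
python3 -c "
from h import *
rest(1,2)
c=cap('scene'); t=cap('top')
a=cv2.resize(c[0][140:260,230:350],None,fx=3.3,fy=3.3,interpolation=2);b=cv2.resize(t[0][130:250,215:335],None,fx=3.3,fy=3.3,interpolation=2)
save(np.hstack([a,b]),'p2.png')"
```

```text
now [594.   53.2 135.4] f [-26.3  -0.2  56.6] t 12.1 w 0.545 | shift m [-0.0113, -0.0001, 0.0168] rot [0.0008, -0.0211, 0.0001]
```

View pics/p2.png

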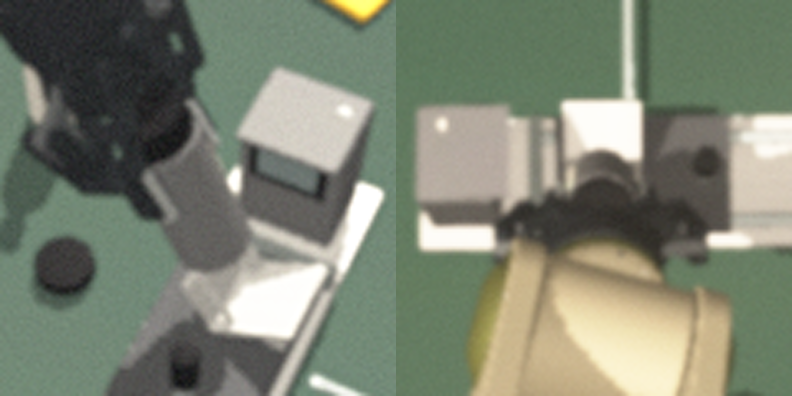

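Contact came early: 62 N along the axis, about 18 mm above the plate. Back off 8 mm first, then check the geometry.

>>> {"method": "play_rows", "body": {"translation": [[0,0,-0.015],[0,0,-0.03],[0,0,-0.03],[0,0,-0.03]], "rotation": [[0,0,0],[0,0,0],[0,0,0],[0,0,0]], "gripper": [0.2,0.2,0.2,0.2]}}

```text
time_s: 12.7
eef_pos: [573.5, 54.0, 150.7]
ee_rot: [-0.002, 0.966, 0.003, 0.258]
force: [0.3, 0.6, -2.7]
grip_width: 0.547
grip_force: 72.4
```

```bash
python3 -c "
from h import *
rest(12,3); s=ctrl.sense(); print(s['joints'])
c=cap('scene')
p=np.array(s['eef_pos']); q=s['ee_rot']; Rc=R.from_quat([q[1],q[2],q[3],q[0]])
im=cv2.resize(c[0][140:260,230:350],None,fx=5,fy=5,interpolation=cv2.INTER_CUBIC)
f=lambda P:((proj(c,P)-[230,140])*5+2).round().astype(int)
a=np.radians(np.arange(0,360,15))
for h,r in((68.4,24),(-22,24)):
  for x in f(p+Rc.apply(np.c_[r*np.cos(a),r*np.sin(a),0*a+h])): cv2.circle(im,tuple(int(v) for v in x),2,(255,0,0),-1)
yr=np.cross(u,xr)
print(f([O,O+28*xr,O-28*xr]).tolist())
for z in (0,48):
  for x in f(O+np.c_[24*np.cos(a)]*xr+np.c_[24*np.sin(a)]*yr+z*u): cv2.circle(im,tuple(int(v) for v in x),2,(0,0,255),-1)
save(im,'p3.png')"
```

```text
now [573.5  54.  150.7] f [ 0.3  0.6 -2.7] t 12.7 w 0.547 | shift m [0.0002, 0.0009, 0.0296] rot [-0.002, 0.0008, -0.0014]
[-0.14458137  0.28382912  1.8679708   0.16891517  0.47804808  1.29033324]
[[352, 427], [408, 432], [298, 423]]
```

View pics/p3.png

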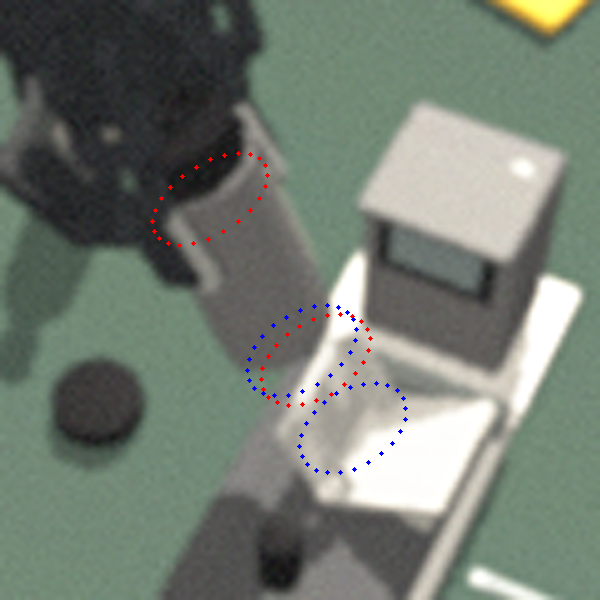

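The jar now sits higher in the grip than expected: its bottom rim is around (285,340) against the predicted (316,360). The rest also looks offset from my assumed origin. I've used all ten views, so from here I'll measure numerically.

```bash
python3 - <<'E'
from h import *
c=cap("scene"); t=cap("top")
for n,C in(("scene",c),("top",t)):
    k=np.array([[626,-21.5,88],[626,-21.5,54],[626,-21.5,34],[626,-181.8,88]]); print(n,"knob pred",proj(C,k).round(1).tolist())
    x,y=proj(C,[[626,-21.5,80]])[0].astype(int); w=C[0][y-14:y+15,x-14:x+15].astype(int).sum(2)
    print("window origin",x-14,y-14); print("\n".join(" ".join("%2d"%(v//10) for v in r) for r in w[::1]))
E
```

```text
scene knob pred [[283.8, 245.9], [283.7, 254.2], [283.7, 258.8], [241.7, 320.4]]
window origin 269 233
37 36 36 37 36 35 35 37 38 38 39 39 39 38 38 39 38 39 39 38 39 45 52 56 57 53 49 50 52
36 35 37 36 35 36 36 38 39 41 40 40 39 39 38 38 39 40 37 34 35 40 48 54 55 53 53 52 54
38 37 35 37 37 37 38 40 39 40 41 38 38 38 38 38 38 40 36 32 29 33 41 49 54 56 57 60 60
35 37 37 37 37 37 38 39 39 38 40 38 39 37 38 38 38 38 35 31 26 27 33 46 51 58 62 65 65
37 37 37 37 36 36 36 36 36 37 39 38 38 38 39 38 38 37 32 29 25 25 31 40 53 62 64 64 62
37 37 37 36 33 32 32 31 30 33 35 36 37 39 40 39 37 32 28 25 25 24 25 35 51 63 66 63 61
37 35 36 34 30 27 26 25 25 26 29 31 34 35 38 37 34 29 25 23 23 23 23 30 44 56 59 57 55
36 36 34 29 26 25 24 25 24 23 23 25 25 28 34 35 33 27 25 23 25 23 24 25 32 41 46 45 45
37 35 31 25 24 25 25 24 22 24 23 24 24 26 29 31 28 25 23 24 24 24 24 24 26 28 30 31 32
36 32 29 24 24 24 24 25 24 23 23 24 23 23 25 27 25 24 25 24 23 22 27 27 26 25 25 24 25
35 30 26 24 25 24 24 24 24 24 25 22 24 24 22 21 21 22 22 24 25 26 30 31 29 24 25 24 24
31 28 24 25 25 23 24 23 23 23 23 23 23 2
[... 3449 characters left out ...]
0 60
25 26 25 24 23 24 24 23 24 23 24 24 25 24 25 25 24 24 24 24 26 33 44 54 60 60 60 59 60
24 24 24 24 24 24 23 24 24 24 24 25 23 23 24 25 25 24 24 25 26 32 44 55 59 59 60 60 60
24 23 23 24 24 24 24 24 24 24 24 24 24 25 23 24 24 24 23 24 25 32 44 55 59 60 59 60 60
24 23 23 23 23 23 24 23 23 24 23 24 24 23 24 23 24 24 24 24 25 32 45 55 59 60 60 60 60
25 24 23 23 23 23 24 23 23 23 23 23 24 23 23 24 23 24 24 23 25 32 44 55 59 59 60 59 60
26 23 24 24 23 23 23 23 23 23 23 23 24 23 23 24 23 23 24 24 25 32 44 55 59 58 58 59 60
24 23 23 23 23 23 23 24 24 23 23 23 24 23 24 23 23 24 23 23 24 31 43 54 59 59 59 59 60
23 24 22 23 23 23 24 22 23 23 24 23 23 22 24 24 24 24 23 24 24 30 42 52 56 57 57 58 57
```

```bash
python3 - <<'E'
from h import *
c=cap("scene"); t=cap("top"); yr=np.cross(u,xr)
def plane(C,a,b,n=u,p0=O):
    o,d=ray(C,a,b); X=o+d*((p0-o)@n)/(d@n); e=X-O; return (e@xr).round(1),(e@yr).round(1),(e@u).round(1)
for q in ((498,405),(430,515),(325,500),(365,390)): print("scene",plane(c,230+(q[0]-2)/5,140+(q[1]-2)/5))
for q in ((293,33),(374,33),(374,130),(300,130)): 
    a,b=q[0]/3.3+214.65-39.1+0,q[1]/3.3+149.65
    print("top",plane(t,a,b))
# print top gray around the rest
x,y=proj(t,[O])[0].round().astype(int); print(x,y)
w=t[0][y-24:y+14,x-22:x+20].astype(int).sum(2)
print("\n".join("%3d "%(y-24+i)+" ".join("%2d"%(v//10) for v in r) for i,r in enumerate(w))); print("col0",x-22)
E
```

```text
scene (np.float64(62.8), np.float64(16.8), np.float64(-0.0))
scene (np.float64(57.3), np.float64(-39.0), np.float64(0.0))
scene (np.float64(6.2), np.float64(-37.5), np.float64(-0.0))
scene (np.float64(-3.6), np.float64(19.8), np.float64(0.0))
top (np.float64(55.1), np.float64(28.9), np.float64(0.0))
top (np.float64(54.7), np.float64(-29.5), np.float64(-0.0))
top (np.float64(-18.8), np.float64(-29.4), np.float64(-0.0))
top (np.float64(-18.4), np.float64(25.0), np.float64(0.0))
277 182
158 31 31 31 31 31 31 31 31 31 31 31 31 32 31 31 32 31 33 31 32 30 32 32 31 32 33 32 35 45 59 67 64 47 31 23 23 25 30 31 31 32 32
159 31 31 31 31 31 31 31 31 32 32 33 35 36 36 37 37 36 38 37 37 37 36 37 37 38 38 38 41 47 59 66 63 50 35 27 23 25 29 31 31 31 31
160 31 31 31 32 32 31 31 31 32 35 44 53 56 56 56 57 57 56 57 57 58 57 57 57 58 59 58 60 62 66 68 67 61 51 36 27 27 29 31 31 31 31
161 32 31 31 31 31 32 32 32 33 40 58 70 72 72 72 72 72 72 72 72 72 72 72 73 73 73 73 73 73 73 73 73 72 67 48 31 28 28 29 30 30 29
162 31 31 31 31 31 31 31 31 32 42 62 73 74 75 75 75 75 75 75 75 75 75 75 75 75 75 75 75 75 
[... 3637 characters left out ...]
22 20 24 33 38 36 31 27 28 28 28 24 23 23
191 45 39 37 39 46 55 58 55 47 36 36 48 57 51 41 36 35 31 30 28 26 25 25 26 26 28 30 29 25 22 22 27 31 32 31 30 31 31 28 25 24 23
192 45 39 38 39 45 55 57 56 49 40 38 47 54 49 40 34 29 24 22 20 18 18 18 18 19 22 24 25 23 23 23 22 26 29 32 32 33 30 28 23 23 23
193 46 40 38 39 44 51 53 52 46 40 37 43 47 42 33 25 20 18 17 16 16 17 15 16 17 16 18 18 20 22 22 21 22 26 30 31 29 28 24 24 22 23
194 50 45 42 41 38 39 41 41 40 37 34 39 41 34 25 19 17 16 17 17 16 17 16 17 17 17 15 16 18 21 22 22 21 25 29 28 25 22 21 23 23 23
195 55 52 50 44 35 28 26 30 35 34 32 35 35 27 19 17 17 17 17 16 17 17 17 17 17 17 16 16 16 18 21 22 21 25 27 26 19 17 18 22 23 24
col0 255
```

```bash
python3 - <<'E'
from h import *
c=cap("scene"); t=cap("top"); yr=np.cross(u,xr)
def tri(ps,pt):
    A=[];b=[]
    for C,p in((c,ps),(t,pt)):
        o,d=ray(C,*p); d/=np.linalg.norm(d); M=np.eye(3)-np.outer(d,d); A.append(M); b.append(M@o)
    X=np.linalg.lstsq(np.vstack(A),np.hstack(b),rcond=None)[0]; e=X-O
    return X.round(1),[float((e@v).round(1)) for v in (xr,yr,u)]
q=lambda a,b:(230+(a-2)/5,140+(b-2)/5)
print("far +y",tri(q(498,405),(265,160.3))); print("far -y",tri(q(430,515),(289.3,160.3)))
print("near -y",tri(q(325,500),(289.3,181)))
print(proj(c,[O,O+30*yr+36*xr,O-28*yr+36*xr]).round(1))
x,y=320,225
w=c[0][205:262,284:336].astype(int).sum(2)
print("\n".join("%3d "%(205+i)+" ".join("%2d"%(v//10) for v in r) for i,r in enumerate(w)))
E
```

```text
far +y (array([676.7,  82.1,  66.2]), [50.2, 28.2, -14.9])
far -y (array([674.4,  22.6,  69.4]), [49.5, -31.2, -10.8])
near -y (array([629.4,  22.5,  45.1]), [-1.7, -31.0, -9.2])
[[300.  225. ]
 [320.5 214.9]
 [308.8 237.2]]
205 29 27 28 28 28 29 29 29 29 28 32 50 73 76 76 76 75 69 59 49 43 39 35 31 29 28 28 27 28 28 27 29 27 27 27 28 29 28 28 27 28 29 28 28 28 28 27 25 24 29 46 67
206 28 29 30 28 28 28 29 28 29 29 37 58 74 76 75 72 66 61 60 57 54 52 47 42 37 34 31 30 28 28 28 27 29 28 27 29 28 29 26 28 29 29 28 27 29 28 26 24 25 36 52 71
207 29 29 28 29 29 29 27 28 27 31 45 63 71 70 65 59 54 56 58 61 61 58 58 54 49 46 42 37 31 29 29 27 27 27 28 27 28 29 27 28 27 29 27 28 28 27 25 23 31 43 57 70
208 28 29 29 29 28 28 28 27 27 37 54 68 67 60 52 49 50 50 55 58 61 61 62 61 59 58 54 49 43 37 34 31 29 28 26 28 28 27 28 28 28 28 28 28 27 28 26 27 37 50 60 70
209 28 29 28 29 29 28 29 27 30 42 63 71 68 57 49 48 48 48 53 57 58 58 58 60 62 60 60 58 54 51 46 42 37 33 29 28 26 27 28 27 28 28 27 27 26 27 26 31 45 56 62 71
210 29 29 29 29 28 29 29 29 34 52 70 73 69 58 52 50 49 50 50 52 51 50 50 53
[... 7544 characters left out ...]
 51 40 30 28 32 35 37 40 46 55 62 62 66 70 72 71 70 67 60 50
258 26 23 23 25 30 35 38 39 39 39 39 39 39 39 39 40 40 38 40 41 38 40 38 34 30 25 23 31 44 57 60 56 45 34 27 31 35 37 37 37 38 38 41 46 50 54 62 68 72 73 72 69
259 37 34 34 35 37 37 40 40 40 40 39 38 39 40 40 39 39 39 40 39 39 39 40 37 31 25 26 37 51 59 59 52 40 30 27 31 36 37 37 35 37 37 37 36 39 42 45 53 60 68 70 71
260 40 39 38 38 37 39 38 39 38 39 40 39 38 39 39 38 39 39 38 39 40 40 40 38 35 29 33 46 56 60 56 47 33 26 26 30 36 38 37 36 37 37 37 37 37 36 39 40 44 50 57 66
261 39 38 38 36 37 39 38 38 39 38 40 39 38 39 38 41 39 40 39 39 40 40 39 37 37 33 40 51 58 57 51 40 30 25 25 29 33 36 35 35 34 36 37 37 36 37 37 37 37 38 42 49
```

The triangulated foot plate runs from about (627, 40) to (675, 68) in x and z, so its centre is near (651, 53, 54). That puts the label straight in front of the window, so the rest's origin is 24 mm farther in x than the knob. The jar had come down on the strips and been pushed in the grip. I'll measure its tilt, then stand it back on the bench and regrasp.

```bash
python3 - <<'E'
from h import *
c=cap("scene"); s=ctrl.sense(); im=cv2.GaussianBlur(c[0],(3,3),0).astype(int)
yr=np.cross(u,xr); p=np.array(s["eef_pos"])
L=[];Rg=[]
for v in range(182,207,3):
    r=im[v,255:310]; neu=(r[:,1]-r[:,0])  # green excess
    m=(neu<8)&(r.sum(1)>150)&(r.sum(1)<420); xs=np.nonzero(m)[0]
    print(v,"".join("#" if k else "." for k in m))
E
```

```text
182 .......##########################...............#......
185 .......############################.............#######
188 ####.....###########################............######.
191 .....#.....###########################...........######
194 .......#.....##########################..........######
197 .............###########################.........######
200 ...............#########################........#######
203 .................#######################........#######
206 ..................######################.............##
```

```bash
python3 - <<'E'
from h import *
c=cap("scene"); s=ctrl.sense(); p=np.array(s["eef_pos"])-15*np.array([-.5,0,.866])*-1
for L in (30,25,20,15):
    a=np.array([-np.sin(np.radians(L)),0,np.cos(np.radians(L))]); q=proj(c,[p,p-60*a]); d=q[1]-q[0]; print(L,(d[0]/d[1]).round(3))
go([433,-130,240],R.from_euler('z',.4,degrees=True)*Rt(0,9))
E
```

```text
30 0.65
25 0.556
20 0.461
15 0.362
now [573.6  54.1 151.1] f [-0.1  1.  -2.6] t 13.15 w 0.546 | shift m [-0.0782, 0.1829, -0.1483] rot [-0.0022, -0.3665, -0.0008]
```

>>> {"method": "play_rows", "body": {"translation": [[0,0,-0.04],[0,0,-0.08],[-0.02,0.05,-0.12],[-0.04,0.1,-0.14],[-0.06,0.15,-0.148],[-0.078,0.183,-0.148],[-0.078,0.183,-0.148],[-0.078,0.183,-0.148]], "rotation": [[0,0,0],[0,-0.05,0],[0,-0.15,0],[0,-0.25,0],[0,-0.3665,0],[0,-0.3665,0],[0,-0.3665,0],[0,-0.3665,0]], "gripper": [0.2,0.2,0.2,0.2,0.2,0.2,0.2,0.2]}}

```text
time_s: 14.15
eef_pos: [433.5, -129.7, 240.2]
ee_rot: [-0.001, 0.997, 0.003, 0.079]
force: [-0.2, 0.5, -1.8]
grip_width: 0.547
grip_force: 72.5
```

```bash
python3 -c "
from h import *
R9=R.from_euler('z',.4,degrees=True)*Rt(0,9)
q=R9.inv().apply([0,0,-1]); print('down 100 =',-q*-100)
go([433,-130,75],R9)"
```

```text
down 100 = [-15.6434465    0.          98.76883406]
now [ 433.5 -129.7  240.2] f [-0.2  0.5 -1.8] t 14.15 w 0.547 | shift m [-0.0265, 0.0006, 0.1631] rot [-0.0023, -0.0008, -0.0006]
```

>>> {"method": "play_rows", "body": {"translation": [[-0.008,0,0.05],[-0.016,0,0.1],[-0.022,0,0.14],[-0.0265,0,0.163],[-0.0265,0,0.163],[-0.0265,0,0.163]], "rotation": [[0,0,0],[0,0,0],[0,0,0],[0,0,0],[0,0,0],[0,0,0]], "gripper": [0.2,0.2,0.2,0.2,0.2,0.2]}}

```text
time_s: 14.9
eef_pos: [433.6, -129.6, 76.0]
ee_rot: [-0.001, 0.997, 0.004, 0.079]
force: [-0.1, -0.4, -1.9]
grip_width: 0.547
grip_force: 72.5
```

>>> {"method": "play_rows", "body": {"translation": [[-0.001,0,0.005],[-0.001,0,0.005]], "rotation": [[0,0,0],[0,0,0]], "gripper": [0.2,0.2]}}

```text
time_s: 15.15
eef_pos: [432.6, -129.6, 70.0]
ee_rot: [-0.001, 0.997, 0.003, 0.079]
force: [0.1, -0.8, -1.8]
grip_width: 0.548
grip_force: 72.5
```

>>> {"method": "play_rows", "body": {"translation": [[-0.001,0,0.005],[-0.001,0,0.005]], "rotation": [[0,0,0],[0,0,0]], "gripper": [0.2,0.2]}}

```text
time_s: 15.4
eef_pos: [432.1, -129.6, 64.4]
ee_rot: [-0.002, 0.997, 0.003, 0.078]
force: [0.5, 0.4, -1.9]
grip_width: 0.548
grip_force: 72.5
```

>>> {"method": "play_rows", "body": {"translation": [[-0.001,0,0.003],[-0.001,0,0.003]], "rotation": [[0,0,0],[0,0,0]], "gripper": [0.2,0.2]}}

```text
time_s: 15.65
eef_pos: [431.6, -129.6, 61.3]
ee_rot: [-0.002, 0.997, 0.003, 0.078]
force: [-0.4, -0.7, -1.6]
grip_width: 0.545
grip_force: 72.5
```

>>> {"method": "play_rows", "body": {"translation": [[0,0,0.003],[0,0,0.003]], "rotation": [[0,0,0],[0,0,0]], "gripper": [0.2,0.2]}}

```text
time_s: 15.9
eef_pos: [432.1, -129.6, 58.4]
ee_rot: [-0.002, 0.997, 0.003, 0.078]
force: [-0.0, -0.3, -2.0]
grip_width: 0.543
grip_force: 72.5
```

>>> {"method": "play_rows", "body": {"translation": [[0,0,0.003],[0,0,0.003]], "rotation": [[0,0,0],[0,0,0]], "gripper": [0.2,0.2]}}

```text
time_s: 16.15
eef_pos: [432.6, -129.6, 55.4]
ee_rot: [-0.002, 0.997, 0.003, 0.078]
force: [-0.1, -0.4, -1.1]
grip_width: 0.547
grip_force: 72.5
```

>>> {"method": "play_rows", "body": {"translation": [[0,0,0.003],[0,0,0.003]], "rotation": [[0,0,0],[0,0,0]], "gripper": [0.2,0.2]}}

```text
time_s: 16.4
eef_pos: [433.2, -129.7, 52.6]
ee_rot: [-0.001, 0.997, 0.003, 0.079]
force: [0.3, -0.1, -1.8]
grip_width: 0.549
grip_force: 72.6
```

>>> {"method": "play_rows", "body": {"translation": [[0,0,0.003],[0,0,0.003]], "rotation": [[0,0,0],[0,0,0]], "gripper": [0.2,0.2]}}

```text
time_s: 16.65
eef_pos: [435.2, -130.1, 51.6]
ee_rot: [-0.001, 0.997, 0.003, 0.081]
force: [-0.1, 3.6, 20.8]
grip_width: 0.548
grip_force: 74.3
```

>>> {"method": "play_rows", "body": {"translation": [[0,0,0.003],[0,0,0.003]], "rotation": [[0,0,0],[0,0,0]], "gripper": [0.2,0.2]}}

```text
time_s: 16.9
eef_pos: [436.9, -130.0, 50.7]
ee_rot: [-0.0, 0.997, 0.003, 0.082]
force: [-5.4, 13.0, 46.5]
grip_width: 0.549
grip_force: 76.3
```

>>> {"method": "play_rows", "body": {"translation": [[0,0,-0.003],[0,0,-0.005],[0,0,-0.005],[0,0,-0.005],[0,0,-0.005],[0,0,-0.005]], "rotation": [[0,0,0],[0,0,0],[0,0,0],[0,0,0],[0,0,0],[0,0,0]], "gripper": [0.2,0.2,-0.1,-0.3,-0.5,-0.5]}}

```text
time_s: 17.65
eef_pos: [433.4, -129.7, 51.6]
ee_rot: [-0.001, 0.997, 0.003, 0.079]
force: [0.5, 0.9, 0.1]
grip_width: 0.748
grip_force: 0.0
```

```bash
python3 -c "
from h import *
go([433.3,-130,70],R.from_euler('z',.4,degrees=True)*Rt(0,0))
go([433.3,-130,160],R.from_euler('z',.4,degrees=True)*Rt(0,0))"
```

```text
now [ 433.4 -129.7   51.6] f [0.5 0.9 0.1] t 17.65 w 0.748 | shift m [0.0028, 0.0003, -0.0182] rot [-0.0023, -0.1573, -0.0003]
now [ 433.4 -129.7   51.6] f [0.5 0.9 0.1] t 17.65 w 0.748 | shift m [0.0169, 0.0001, -0.107] rot [-0.0023, -0.1573, -0.0003]
```

>>> {"method": "play_rows", "body": {"translation": [[0.005,0,-0.03],[0.01,0,-0.065],[0.017,0,-0.107],[0.12,-0.1,-0.17],[0.18,-0.15,-0.17],[0.18,-0.19,-0.17],[0.18,-0.19,-0.17],[0.18,-0.19,-0.17]], "rotation": [[0,0,0],[0,0,0],[0,-0.1,0],[0,-0.1573,0],[0,-0.1573,0],[0,-0.1573,0],[0,-0.1573,0],[0,-0.1573,0]], "gripper": [-0.5,-0.5,-0.5,-0.5,-0.5,-0.5,-0.5,-0.5]}}

```text
time_s: 18.65
eef_pos: [584.3, 63.8, 248.6]
ee_rot: [-0.001, 1.0, 0.005, 0.001]
force: [-0.5, -0.3, -0.7]
grip_width: 0.749
grip_force: 0.0
```

```bash
python3 - <<'E'
from h import *
c=cap("scene"); t=cap("top")
P0=np.array([433.3,-130,110]); 
for n,C in(("top",t),("scene",c)):
    x,y=proj(C,[P0])[0].round().astype(int); im=C[0].astype(int); w=im[y-22:y+26,x-26:x+26]; g=w.sum(2)
    print(n,"org",x-26,y-22)
    # dark cap '@', cream '#', grey '+', else '.'
    for r in w[::1]:
        print("".join("@" if p.sum()<170 and p[1]-p[0]<12 else "#" if p[0]-p[2]>20 and p.sum()>300 else "+" if p[1]-p[0]<8 else "." for p in r))
s=ctrl.sense(); print(s["time_s"],s["eef_pos"])
E
```

```text
top org 332 238
....................................................
....................................................
....................................................
....................................................
....................................................
....................................................
....................................................
....................................................
....................................................
....................................................
....................................................
....................................................
....................................................
....................................................
....................................................
.......................++.+.........................
....................++++@@@@@@@@....................
..................+++@@@@@@@@@@@@@..................
................++++@@@@@@@@@@@@@@..................
..............##+++@@@@@@@@@@@@@@@@@................
.............###+++@@@@@
[... 3368 characters left out ...]
+++++++++++......
...................+++++++++++++++++++++++++++......
...................+++++++++++++++++++++++++++......
....................+++++++++++++++++++++++++++.....
....................+++++++++++++++++++++++++++.....
.....................+++++++++++++++++++++++++++....
.....................+++++++++++++++++++++++++++....
......................++++++++++++++++++++++++++....
.......................+++++++++++++++++++++++++....
.......................++++++++++++++++++++++++++...
........................+++++++++++++++++++++++++...
.........................+++++++++++++++++++++++....
.........................+++++++++++++++++++++++....
18.75 [583.23960039  61.50407568 247.79094157]
```

```bash
python3 - <<'E'
from h import *
t=cap("top"); c=cap("scene"); im=t[0].astype(int)
m=((im.sum(2)<170)&(im[...,1]-im[...,0]<12)).astype(np.uint8)[248:278,340:375]
n,l,s,ce=cv2.connectedComponentsWithStats(m); i=1+s[1:,4].argmax(); (x,y),r=cv2.minEnclosingCircle(np.argwhere(l==i)[:,::-1].astype(np.float32)); print(ce[i]+[340,248],x+340,y+248,r)
u0,v0=ce[i]+[340,248]
P=onz(t,u0,v0,110); print("top est",P.round(1),"scene cap", onz(c,163.5,246,110).round(1))
pts=[]
for v in range(252,280):
  for u_ in range(338,362):
    o,d=ray(t,u_,v); e=o[:2]-P[:2]; a=d[:2]@d[:2]; b=e@d[:2]; D=b*b-a*(e@e-576)
    if D<0: continue
    X=o+d*(-b-D**.5)/a
    if 28<X[2]<62: pts.append((np.degrees(np.arctan2(X[1]-P[1],X[0]-P[0]))%360,im[v,u_].sum(),im[v,u_,0]-im[v,u_,2]))
pts=np.array(sorted(pts))
for k in range(20,180,4):
    q=pts[(pts[:,0]>=k)&(pts[:,0]<k+4)]
    if len(q): print(k+2,q[:,1:].mean(0).round(),end=" | ")
go([433.3,-130,100],R.from_euler('z',.4,degrees=True)*Rt(0,0))
E
```

```text
[358.79094077 262.38675958] 358.74193572998047 262.41935443878174 9.869434356689453
top est [ 428.  -131.1  110. ] scene cap [ 433.8 -131.8  110. ]
42 [355.  16.] | 50 [471.  30.] | 62 [521.  36.] | 66 [553.  40.] | 74 [550.  38.] | 78 [592.  35.] | 82 [543.  39.] | 86 [558.  38.] | 90 [567.  39.] | 94 [556.  39.] | 98 [528.  38.] | 102 [589.  39.] | 106 [555.  38.] | 110 [595.  41.] | 114 [635.  36.] | 118 [618.  40.] | 126 [670.  35.] | 130 [650.  39.] | 134 [622.  39.] | 138 [553.  38.] | 142 [449.  28.] | 150 [336.  17.] | 154 [309.  11.] | 162 [293.  13.] | 166 [285.  11.] | 170 [287.  10.] | now [582.6  60.  247.6] f [ 0.5 -0.5 -0.6] t 18.85 w 0.75 | shift m [-0.1502, 0.1894, 0.1474] rot [-0.0021, 0.0013, -0.0011]
```

```bash
python3 - <<'E'
from h import *
go([431,-131,150],Rt(5.5))
E
sed -i 's/O=np.array(\[626,53.5,54.\])/O=np.array([650,53.5,54.])/' h.py
```

```text
now [582.6  60.  247.6] f [ 0.5 -0.5 -0.6] t 18.85 w 0.75 | shift m [-0.1526, 0.1903, 0.0974] rot [-0.0022, 0.0012, -0.0901]
```

>>> {"method": "play_rows", "body": {"translation": [[-0.04,0.05,0],[-0.08,0.1,0],[-0.11,0.14,0.02],[-0.1526,0.19,0.04],[-0.1526,0.19,0.06],[-0.1526,0.19,0.06],[-0.1526,0.19,0.06]], "rotation": [[-0.002,0.001,-0.09],[-0.002,0.001,-0.09],[-0.002,0.001,-0.09],[-0.002,0.001,-0.09],[-0.002,0.001,-0.09],[-0.002,0.001,-0.09],[-0.002,0.001,-0.09]], "gripper": [-0.5,-0.5,-0.5,-0.5,-0.5,-0.5,-0.5]}}

```text
time_s: 19.73
eef_pos: [432.0, -130.1, 188.5]
ee_rot: [0.0, 0.999, 0.048, 0.001]
force: [-0.7, -0.0, 1.0]
grip_width: 0.748
grip_force: 0.0
```

```bash
python3 -c "
from h import *
go([431,-131,67],Rt(5.5))"
```

```text
now [ 432.  -130.1  188.5] f [-0.7 -0.   1. ] t 19.73 w 0.748 | shift m [-0.0013, 0.0008, 0.1215] rot [0.0003, -0.0019, 0.0006]
```

>>> {"method": "play_rows", "body": {"translation": [[-0.001,0.001,0.04],[-0.001,0.001,0.08],[-0.001,0.001,0.11],[-0.001,0.001,0.121],[-0.001,0.001,0.121],[-0.001,0.001,0.121],[-0.001,0.001,0.121],[-0.001,0.001,0.121],[-0.001,0.001,0.121],[-0.001,0.001,0.121]], "rotation": [[0,-0.002,0],[0,-0.002,0],[0,-0.002,0],[0,-0.002,0],[0,-0.002,0],[0,-0.002,0],[0,-0.002,0],[0,-0.002,0],[0,-0.002,0],[0,-0.002,0]], "gripper": [-0.5,-0.5,-0.5,-0.5,-0.5,-0.2,0.0,0.1,0.2,0.2], "force": 30}}

```text
time_s: 20.98
eef_pos: [431.8, -131.2, 68.1]
ee_rot: [0.0, 0.999, 0.048, 0.001]
force: [0.3, 1.7, 6.0]
grip_width: 0.549
grip_force: 30.0
```

>>> {"method": "play_rows", "body": {"translation": [[0,0,-0.03],[0,0,-0.09],[0,0,-0.15],[0,0,-0.17],[0,0,-0.17]], "rotation": [[0,0,0],[0,0,0],[0,0,0],[0,0,0],[0,0,0]], "gripper": [0.2,0.2,0.2,0.2,0.2]}}

```text
time_s: 21.6
eef_pos: [431.6, -131.2, 238.3]
ee_rot: [0.001, 0.999, 0.048, 0.001]
force: [-1.0, 0.0, -2.7]
grip_width: 0.548
grip_force: 32.3
```

```bash
python3 -c "
from h import *
rest(75,4)"
```

```text
now [ 431.6 -131.2  238.3] f [-1.   0.  -2.7] t 21.6 w 0.548 | shift m [0.1672, -0.169, 0.0581] rot [-0.0217, 0.5211, 0.0884]
```

>>> {"method": "play_rows", "body": {"translation": [[0.02,-0.025,0.0],[0.05,-0.05,0.0],[0.08,-0.08,0.0],[0.11,-0.11,0.01],[0.135,-0.14,0.025],[0.155,-0.16,0.045],[0.167,-0.169,0.058],[0.167,-0.169,0.058],[0.167,-0.169,0.058]], "rotation": [[-0.003,0.07,0.012],[-0.006,0.15,0.025],[-0.009,0.22,0.037],[-0.013,0.3,0.051],[-0.016,0.38,0.064],[-0.019,0.45,0.076],[-0.0217,0.521,0.088],[-0.0217,0.521,0.088],[-0.0217,0.521,0.088]], "gripper": [0.2,0.2,0.2,0.2,0.2,0.2,0.2,0.2,0.2]}}

```text
time_s: 22.72
eef_pos: [581.0, 52.9, 178.8]
ee_rot: [-0.002, 0.967, 0.003, 0.257]
force: [-0.4, -0.2, -1.9]
grip_width: 0.549
grip_force: 32.2
```

```bash
python3 - <<'E'
from h import *
rest(45,6); rest(12,4)
c=cap("scene"); s=ctrl.sense(); im=cv2.GaussianBlur(c[0],(3,3),0).astype(int); p=np.array(s["eef_pos"])
q=proj(c,[p+30*-u*1.0, p+68*-u, p+68*-u-24*np.cross(u,xr)]); print("axis pts",q.round(1).tolist())
for v in range(int(q[0,1]),int(q[1,1])+14,3):
    r=im[v,250:320]; print(v,"".join("#" if (p_[1]-p_[0]<8 and 150<p_.sum()<420) else "." for p_ in r))
E
```

```text
now [581.   52.9 178.8] f [-0.4 -0.2 -1.9] t 22.73 w 0.549 | shift m [0.0036, -0.0001, 0.0292] rot [-0.0015, 0.0045, -0.0007]
now [581.   52.9 178.8] f [-0.4 -0.2 -1.9] t 22.73 w 0.549 | shift m [0.0017, -0.0, 0.0622] rot [-0.0015, 0.0045, -0.0007]
axis pts [[287.4, 191.4], [296.1, 205.1], [290.7, 214.5]]
191 ......................#############################..########.........
194 .........................#########################################....
197 ..........................############################################
200 .............................#########################################
203 ...............................#######################################
206 .................................#####################....############
209 ...................................################...............####
212 ##....................................####............................
215 #######..............................##...................#######.....
218 ########...........................##........................#######..
```

>>> {"method": "play_rows", "body": {"translation": [[0.003,0,0.01],[0.0036,0,0.02],[0.0036,0,0.029],[0.0036,0,0.037],[0.0036,0,0.037]], "rotation": [[0,0.0045,0],[0,0.0045,0],[0,0.0045,0],[0,0.0045,0],[0,0.0045,0]], "gripper": [0.2,0.2,0.2,0.2,0.2]}}

```text
time_s: 23.4
eef_pos: [602.7, 53.5, 147.6]
ee_rot: [-0.002, 0.966, 0.003, 0.259]
force: [0.8, -1.3, -2.0]
grip_width: 0.552
grip_force: 32.2
```

```bash
python3 -c "
from h import *
rest(20,5);rest(8,3)"
```

```text
now [602.7  53.5 147.6] f [ 0.8 -1.3 -2. ] t 23.4 w 0.552 | shift m [-0.0008, 0.0003, 0.0164] rot [-0.0018, -0.0004, -0.0008]
now [602.7  53.5 147.6] f [ 0.8 -1.3 -2. ] t 23.4 w 0.552 | shift m [-0.0028, 0.0004, 0.0284] rot [-0.0018, -0.0004, -0.0008]
```

Past the strip tops without contact. Going on down slowly.

>>> {"method": "play_rows", "body": {"translation": [[0,0,0.006],[0,0,0.012],[-0.001,0,0.017],[-0.001,0,0.017]], "rotation": [[0,0,0],[0,0,0],[0,0,0],[0,0,0]], "gripper": [0.2,0.2,0.2,0.2]}}

```text
time_s: 23.9
eef_pos: [610.4, 53.5, 132.8]
ee_rot: [-0.002, 0.966, 0.003, 0.259]
force: [1.3, -1.0, -2.1]
grip_width: 0.55
grip_force: 32.1
```

>>> {"method": "play_rows", "body": {"translation": [[-0.001,0,0.004],[-0.001,0,0.008],[-0.001,0,0.008]], "rotation": [[0,0,0],[0,0,0],[0,0,0]], "gripper": [0.2,0.2,0.2]}}

```text
time_s: 24.28
eef_pos: [613.6, 53.5, 125.5]
ee_rot: [-0.002, 0.966, 0.003, 0.259]
force: [2.7, -2.6, -3.4]
grip_width: 0.551
grip_force: 31.9
```

>>> {"method": "play_rows", "body": {"translation": [[-0.001,0,0.004],[-0.001,0,0.004]], "rotation": [[0,0,0],[0,0,0]], "gripper": [0.2,0.2]}}

```text
time_s: 24.52
eef_pos: [614.8, 53.5, 121.7]
ee_rot: [-0.002, 0.966, 0.003, 0.26]
force: [3.8, -3.1, -2.5]
grip_width: 0.545
grip_force: 31.9
```

>>> {"method": "play_rows", "body": {"translation": [[0,0,0.004],[0,0,0.004]], "rotation": [[0,0,0],[0,0,0]], "gripper": [0.2,0.2]}}

```text
time_s: 24.78
eef_pos: [616.6, 53.6, 118.1]
ee_rot: [-0.002, 0.966, 0.003, 0.259]
force: [4.1, -3.0, -1.7]
grip_width: 0.55
grip_force: 31.9
```

>>> {"method": "play_rows", "body": {"translation": [[0,0,0.002],[0,0,0.002]], "rotation": [[0,0,0],[0,0,0]], "gripper": [0.2,0.2]}}

```text
time_s: 25.02
eef_pos: [617.5, 53.7, 116.4]
ee_rot: [-0.002, 0.966, 0.003, 0.259]
force: [2.8, -2.4, -0.4]
grip_width: 0.549
grip_force: 32.1
```

```bash
python3 -c "
from h import *
rest(0,0)"
```

```text
now [617.5  53.7 116.4] f [ 2.8 -2.4 -0.4] t 25.02 w 0.549 | shift m [-0.0031, 0.0005, 0.0019] rot [-0.0018, -0.0011, -0.0007]
```

>>> {"method": "play_rows", "body": {"translation": [[0,0,0.002],[0,0,0.002]], "rotation": [[0,0,0],[0,0,0]], "gripper": [0.2,0.2]}}

```text
time_s: 25.28
eef_pos: [618.7, 53.8, 115.2]
ee_rot: [-0.002, 0.966, 0.003, 0.26]
force: [-0.3, -2.2, 3.4]
grip_width: 0.553
grip_force: 32.6
```

>>> {"method": "play_rows", "body": {"translation": [[0,0,0.002],[0,0,0.002]], "rotation": [[0,0,0],[0,0,0]], "gripper": [0.2,0.2]}}

```text
time_s: 25.52
eef_pos: [620.1, 54.3, 115.1]
ee_rot: [-0.002, 0.965, 0.004, 0.261]
force: [-8.6, -0.1, 17.8]
grip_width: 0.548
grip_force: 33.8
```

The jar has reached the plate (20 N axial). I'll relieve the load and open gently.

>>> {"method": "play_rows", "body": {"translation": [[0,0,-0.002],[0,0,-0.002],[0,0,-0.002],[0,0,-0.002],[0,0,-0.002],[0,0,-0.002]], "rotation": [[0,0,0],[0,0,0],[0,0,0],[0,0,0],[0,0,0],[0,0,0]], "gripper": [0.2,-0.15,-0.25,-0.4,-0.4,-0.4]}}

```text
time_s: 26.28
eef_pos: [618.5, 53.8, 114.7]
ee_rot: [-0.002, 0.966, 0.003, 0.259]
force: [-0.3, -0.4, -0.3]
grip_width: 0.7
grip_force: 0.0
```

```bash
python3 -c "
from h import *
rest(0,0); rest(100,3)"
```

```text
now [618.5  53.8 114.7] f [-0.3 -0.4 -0.3] t 26.27 w 0.7 | shift m [-0.0031, 0.0005, -0.0001] rot [-0.0018, -0.001, -0.0007]
now [618.5  53.8 114.7] f [-0.3 -0.4 -0.3] t 26.27 w 0.7 | shift m [0.0, 0.0003, -0.1001] rot [-0.0018, -0.001, -0.0007]
```

Released with no forces. Withdraw along the axis, then clear of the view.

>>> {"method": "play_rows", "body": {"translation": [[0,0,-0.015],[0,0,-0.035],[0,0,-0.06],[0,0,-0.1],[0,0,-0.15],[0,0,-0.2],[0,0.06,-0.23],[0,0.12,-0.23],[0,0.16,-0.23],[0,0.16,-0.23]], "rotation": [[0,0,0],[0,0,0],[0,0,0],[0,0,0],[0,0,0],[0,0,0],[0,0,0],[0,0,0],[0,0,0],[0,0,0]], "gripper": [-0.4,-0.4,-0.4,-0.4,-0.4,-0.4,-0.4,-0.4,-0.4,-0.4]}}

```text
time_s: 27.52
eef_pos: [503.8, -109.7, 314.1]
ee_rot: [-0.001, 0.966, 0.001, 0.26]
force: [-0.4, 1.1, 0.3]
grip_width: 0.702
grip_force: 0.0
```

```bash
python3 - <<'E'
from h import *
t=cap("top"); c=cap("scene"); yr=np.cross(u,xr); s=ctrl.sense(); print(s["time_s"],np.round(s["eef_pos"]),np.round(s["force"],1))
for n,C in(("top",t),("scene",c)):
    q=proj(C,[O+3*xr,O+3*xr+90*u,O+3*xr+110*u,O+3*xr+45*u+24*yr,O+3*xr+10*u-24*yr]); print(n,"pred base,90,110,label,",q.round(1).tolist())
    x0,x1=int(q[:,0].min())-16,int(q[:,0].max())+16; y0,y1=int(q[:,1].min())-14,int(q[:,1].max())+14; print("org",x0,y0)
    for r in C[0][y0:y1,x0:x1].astype(int):
        print("".join("@" if p.sum()<170 and p[1]-p[0]<12 else "#" if p[0]-p[2]>22 and 280<p.sum()<740 else "W" if p.sum()>560 else "+" if p[1]-p[0]<8 else "." for p in r))
E
```

```text
27.625 [ 504. -107.  314.] [ 0.1  0.3 -0.2]
top pred base,90,110,label, [[276.7, 170.9], [276.6, 181.9], [276.6, 184.6], [266.4, 176.3], [286.7, 171.9]]
org 250 156
..................................WWW...............
..................................WWW...............
..................................WWW...............
..................................WWW+..............
...............+###################W#W++............
...............#WWWWWWWWWWWWWWWWWWWWWWW+............
...............#WWWWWWWWWWWWWWWWWWWWWWW+............
...............##WWWWWWWW######WWWWWWWW+............
...............+#WWWWWW###++++###WWWWWW++.+..++.++++
+..+..+++++++.+###WWW##++++++++++##WWWW+++++++++++++
W###+++++++#+++#######++++++++++++###W#+++++++++++++
#####+++++###+++#####++++++++++++++####+++++++++++++
#####+++++###++######+++++++++++++++###+++++++++++++
#####++++++#+++#######++++++++++++++###+++++++++++++
#####++++++++++#######+++++++++++++++##+++++++++++++
#####++++++++++#######+++++++++++++++##+++++++++++++
#####++++++++++#######+++++++++++++++##+++++++++++++
#####++++++++++#######++++++++++++
[... 4689 characters left out ...]
++++++++++++++++WWWWWWW++WWW
..+++++++++++++++++++++WWWW++W+++++++++++WWWWWWWW+++WW+
.++++++++++++++++++++++WWWWWWWWW+++++++WWWWWWWWWW++WWW+
.+++++++++++++++++++++++WWWWWWWWWWWWWWWWWWWWWWWW+++WW++
+++++++++++++++++++++++++++++++WWWWWWWWWWWWWWWWW++WWW++
++++++++++++++++++++++++++++++++++++++++WWWWWWW+++WW++.
+++++++++++++++++++++++++++++++++++++++++++WW++++WWW+..
+++++++++++++++++++++++++++++++++++++++++++++++++WW++..
++++++++++++++++++++++++++++++++++++++++++++++++WWW++..
++++++++++++++++++++++++++++++++++++++++++++++++WW++...
+++++++++++++++++++++++++++++++++++++++++++++++WWW++...
+++++++++++@@++++++++++++++++++++++++++++++++++WW++....
++++++++++@@@++@+@@+++++++++++++++++++++++++++WWW++....
```

```bash
python3 - <<'E'
from h import *
t=cap("top"); yr=np.cross(u,xr); B=np.array([xr,yr,u]); im=t[0].astype(int)
for off in (1,4):
  P=O+off*xr; pts=[]
  for v in range(160,190):
    for w in range(258,296):
      o,d=ray(t,w,v); o=B@(o-P); d=B@d; a=d[:2]@d[:2]; b=o[:2]@d[:2]; D=b*b-a*(o[:2]@o[:2]-576)
      if D<0: continue
      X=o+d*(-b-D**.5)/a
      if 26<X[2]<64: pts.append((np.degrees(np.arctan2(X[1],X[0])),im[v,w].sum(),im[v,w,0]-im[v,w,2]))
  pts=np.array(pts); print(off)
  for k in range(-95,115,6):
    q=pts[(pts[:,0]>=k)&(pts[:,0]<k+6)]
    if len(q): print(k+3,q[:,1:].mean(0).round(),end=" | ")
E
```

```text
1
-68 [325.  18.] | -62 [299.  17.] | -56 [240.  10.] | -44 [222.  10.] | -38 [202.  10.] | -32 [205.   8.] | -26 [215.   9.] | -20 [225.  10.] | -14 [225.  10.] | -8 [244.  10.] | -2 [264.  13.] | 4 [279.  13.] | 10 [290.  14.] | 16 [300.  13.] | 22 [318.  15.] | 28 [335.  16.] | 34 [398.  24.] | 40 [524.  36.] | 46 [625.  40.] | 58 [638.  39.] | 70 [590.  37.] | 4
-86 [393.  22.] | -68 [345.  19.] | -62 [311.  17.] | -56 [277.  15.] | -44 [244.  13.] | -38 [233.  12.] | -32 [221.   9.] | -26 [249.  12.] | -20 [240.  10.] | -14 [269.  13.] | -8 [280.  13.] | -2 [290.  14.] | 4 [309.  15.] | 10 [333.  17.] | 16 [315.  14.] | 22 [346.  17.] | 28 [378.  19.] | 34 [416.  24.] | 40 [510.  33.] | 46 [602.  38.] | 58 [629.  38.] | 70 [602.  37.] |
```

```bash
python3 -c "
from rig import ctrl
print(ctrl.finish_job())"
```

```text
the job is handed in; nothing more can be done
None
```

I ran the carriage to both stops and left it at the reader, then seated and released the jar in the rest and handed the job in at about 28 s. No verdict came back; my last check put the label 4 to 11 degrees off square, against the 15-degree limit. The first lowering landed on the strips with about 60 N, so I stood the jar back on the bench and regrasped it.

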